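# Line up the espresso cups with a straightedge

## Robot

A 6-joint arm with a two-finger parallel gripper is mounted at the origin on the work surface. World frame = base frame: x ahead of the robot, y to its left, z up, the work surface at z = 0. Lengths are in m, angles in rad, forces in N, time in s.
With the tool pointing down it reaches from about 0.35 to 0.775 m from the base axis. Payload 7.3 kg.
Tool frame: the origin (TCP) lies at the very end of the fingers, on their centre line; the grasp point (between the pads) lies 19 mm behind it; z points along the fingers, y is the line along which they close (so a half turn about z gives the same grasp; the last joint's range is limited). The gripper opens to 92 mm and grips with 3 to 60 N. Pads are 19 mm wide; open, the fingers measure 130 mm over their backs; the gripper's body (75 mm by 190 mm) begins 47 mm behind the grasp point.
Start: joints at [-1.366, 0.342, 1.524, -0, 1.275, -0.146], TCP at [0.18, -0.493, 0.227] pointing down, gripper open.
Joint ranges: [-2.53, 2.53], [-0.77, 2.02], [0.04, 2.7], [-1, 4.14], [0.28, 2.66], [-3.11, 3.11]. Speed limits (rad/s): [2.57, 2.57, 3.14, 3.14, 3.14, 3.14].

## Interface

Orientations are given as [roll, pitch, yaw] about the fixed x, y, z axes, in that order (R = Rz(yaw) Ry(pitch) Rx(roll)).
In Python, from cell import * gives the robot as it stands.
- The arm moves only by the tool step_arm, never from a script. Its argument "commands" is a list of rows, each a list of 7 numbers: the opening, from 0 (shut) to 1 (fully open), then the shift along the world's x, y, z in cm, then the turn, a rotation vector about the world's x, y, z in rad. A call has 1 to 5 rows; each row is the pose to reach, as a shift and turn from the pose commanded when the call began; what a row does not reach only later rows make up. A row lasts 1/12 s, in which the tool goes at most 41.7 mm and 7.16 degrees, less where a joint would pass 70% of its speed; a pose out of reach is approached as far as the arm can. A call with a gripper value outside its range is refused whole. The fingers move at their own pace and stop on an object; "grip_force" is the grip in N (left out, the last holds). Time passes only in rows, so rows that repeat a pose let the fingers close. It gives the time, the measured TCP pose, the force, the opening and the grip force at its end, in the units of the state.
- observe(): the state, without advancing time (a new reading comes with each control period).
- read_camera(name): name is "scene" or "top" or "wrist"; returns the picture (420x560x3 uint8, red, green, blue); there is no depth.
- camera_model(name): a dict with "vfov" (degrees; the focal length in pixels is half the picture's height over the tangent of half this angle, whatever the lens; pixels are square), "cx", "cy" (the principal point, pixels), "world_to_cam" (4x4, takes a point from world to camera coordinates). Camera axes: x right, y up, looking along -z (the intrinsics and any distortion apply to the point x, -y, -z); pixel columns grow to the right and rows downward; lengths in m; the calibration is good to about 2 mm. A picture is of the moment at which its call begins: read the wrist's pose just before it. camera_model takes no time and is no camera call; for the wrist camera it gives the pose at the moment of the call.
- hand_in(): hands the job in; it is judged then, once.
The state is a dict: "time": time; "qpos": joint angles; "qvel": joint speeds; "joint_efforts": joint torques, N m; "tool_pos": TCP position; "tool_rot": TCP orientation; "contact_force": force on the tool from outside, world axes, zero at the start; "torque": the same for the moment, N m; "opening": finger opening in m; "grip_force": force on a finger pad.
Only numpy, scipy, OpenCV 4.12 (cv2) and the standard library are available. Lean on these libraries where they do the work, as an engineer would, in place of code of your own. Each camera call takes 0.05 s, during which the arm holds its last target. There are 200 camera calls.

## Task

The orange-gripped straightedge lies half under the low shelf: draw it out by its free end, set it down flat on the counter well clear of the shelf, and let go. Then take it by its upright grip and use its long edge to push the four amber cups over the mat until they stand upright in one straight row, centred on the brass line. Leave the straightedge lying flat; keep the gripper off the cups, tip none over, and leave the other things where they stand.

Things in the scene. Friction and masses are not known exactly. Their poses are not given: they have to be found in the camera images.
- ruler_end (a point): middle of the free end face of the straightedge (10 mm above the counter), the end that sticks out 70 to 95 mm from under the shelf towards the robot. x points along the straightedge from this end to the hidden one, z up. The straightedge is a brown wooden bar 200 mm long (x), 45 mm wide (y), 20 mm thick, with a thin brass strip along both long edges and an orange grip standing on its middle; 0.15 to 0.3 kg in all, loose on the counter.
- ruler_mid (a point): centre of the straightedge's bar, half-way up it (10 mm over the counter as it lies), 100 mm from either end; axes as for ruler_end
- ruler_grip (a point): middle of the straightedge's upright orange grip: a post 28 mm by 28 mm square, 50 mm tall, standing on the middle of the bar (so from 20 to 70 mm over the underside); this point is 45 mm over the underside; axes as for ruler_end. Pinched along the bar's length (x), the fingers stay behind the bar's long edges; pinched across, they stand out over the edge and meet the cups.
- shelf: fixed low wooden shelf with two white cups at its back, on four 12 mm square posts. Origin on the counter, 60 mm in front of the board's front edge, on its centre line; x points from the front edge inwards (roughly away from the robot). Board 150 by 150 mm (x 60 to 210 mm, y -75 to 75 mm), underside 105 mm, top 121 mm over the counter; the cups on it reach to 171 mm. Posts at y -68 and 68 mm, x 68 and 202 mm. It stands at the left or the right, the mat on the other side.
- mat_line (a point): middle of the brass line on the mat, on the mat's top. The mat is a fixed dark sheet, 200 mm (x) by 300 mm (y) and 4 mm thick; the brass line, 6 mm wide, runs along y over its whole width, 35 mm beyond the mat's middle: the mat reaches from x -135 to x 65 mm here. x points roughly away from the robot, z up. The cups start on the robot's side of the line.
- cup0_center (a point): centre, half-way up (30 mm), of an amber glazed straight-sided cup without handle: 48 mm outside diameter from 6 mm above its foot to the rim, 60 mm tall, about 0.15 kg, loose on the mat. The four stand side by side about 53 mm apart along the line's direction (cup0 at the -y end), staggered, 30 to 80 mm short of the line; z is its axis.
- cup1_center (a point): centre, half-way up (30 mm), of an amber glazed straight-sided cup without handle: 48 mm outside diameter from 6 mm above its foot to the rim, 60 mm tall, about 0.15 kg, loose on the mat. The four stand side by side about 53 mm apart along the line's direction (cup0 at the -y end), staggered, 30 to 80 mm short of the line; z is its axis.
- cup2_center (a point): centre, half-way up (30 mm), of an amber glazed straight-sided cup without handle: 48 mm outside diameter from 6 mm above its foot to the rim, 60 mm tall, about 0.15 kg, loose on the mat. The four stand side by side about 53 mm apart along the line's direction (cup0 at the -y end), staggered, 30 to 80 mm short of the line; z is its axis.
- cup3_center (a point): centre, half-way up (30 mm), of an amber glazed straight-sided cup without handle: 48 mm outside diameter from 6 mm above its foot to the rim, 60 mm tall, about 0.15 kg, loose on the mat. The four stand side by side about 53 mm apart along the line's direction (cup0 at the -y end), staggered, 30 to 80 mm short of the line; z is its axis.
- pitcher: bystander, loose: steel milk pitcher with a handle, 86 mm across, 110 mm tall, beyond the mat. Origin at the underside. Leave it be.
- jar: bystander, loose: amber jar with steel cap, 70 mm across, 100 mm tall, beyond the mat. Origin at the underside. Leave it be.
- tamper: bystander, loose: steel tamper, 58 mm across, 70 mm tall, beside the straightedge's free end. Origin at the underside. Leave it be.
- tin: bystander, loose: green tin, 60 mm across, 70 mm tall, on the straightedge's other side. Origin at the underside. Leave it be.
- saucers: bystander, loose: stack of saucers, 96 mm across, 40 mm tall, near the robot. Origin at the underside. Leave it be.
- canister: bystander, loose: steel canister, 96 mm across, 160 mm tall, out to the left. Origin at the underside. Leave it be.
- portafilter: bystander, loose: portafilter lying with its black handle towards the robot, about 230 mm long, 66 mm wide, 45 mm tall, out to the right; origin about 100 mm behind the middle of its basket. Origin at the underside. Leave it be.
- cup0: the same cup as point cup0_center; origin at the centre of its underside, z its axis
- cup1: the same cup as point cup1_center; origin at the centre of its underside, z its axis
- cup2: the same cup as point cup2_center; origin at the centre of its underside, z its axis
- cup3: the same cup as point cup3_center; origin at the centre of its underside, z its axis
- ruler: the straightedge as a whole; origin at the middle of its underside, axes as for ruler_end
Mind the look-alikes: they are no part of the job. Leave any purple look-alike of the cup2 alone.

How it is judged:
By the outcome, as a careful person would: the job done as asked, in the order asked, and still so for the second after the job is handed in, with the robot touching nothing.
It also fails if it takes over 61 s, if anything falls off the work surface, if the arm or the gripper's body presses on something with over 40 N, if the wrist force passes 120 N, or if a joint passes its speed limit or range.

## Working session

There is one attempt and no reset: what is moved stays moved. The work goes in short steps, Python scripts to look and compute and a tool call to move; the robot and the scene stay as the last step left them, time stands still between calls to the robot, and variables do not carry over. Pictures are saved under pics/ and viewed, at most 10 in all, crops included, and the job is handed in when it is done.

Besides the shell and the picture viewer there is one more tool, called in YAML: its name, and indented under it one key for each argument. step_arm: Moves the arm, as the interface text tells. Its arguments: {"type":"object","properties":{"commands":{"type":"array"},"grip_force":{"type":"number"}},"required":["commands"]}

```bash
mkdir -p pics; ls
cat > h.py <<'E'
from cell import *
import numpy as np, cv2
def K(m):
    f=210/np.tan(np.radians(m["vfov"])/2); return f
def ray(m,u,v,z):
    f=K(m); T=np.linalg.inv(np.array(m["world_to_cam"]))
    p=np.array([u,v],float)
    d=T[:3,:3]@np.array([(p[0]-m["cx"])/f,-(p[1]-m["cy"])/f,-1]); o=T[:3,3]
    return o+d*(z-o[2])/d[2]
def proj(m,P):
    c=np.array(m["world_to_cam"])@np.r_[P,1]; f=K(m)
    return m["cx"]+f*c[0]/-c[2], m["cy"]-f*c[1]/-c[2]
E
python3 - <<'E'
from h import *
print(observe())
for n in("scene","top"):
    m=camera_model(n); print(n,m)
    cv2.imwrite(f"pics/{n}0.png",read_camera(n)[:,:,::-1])
E
```

```text
pics
{'time': 0.0, 'qpos': array([-1.36598217e+00,  3.42713351e-01,  1.52502404e+00, -1.04270507e-05,
        1.27538879e+00, -1.45998384e-01]), 'qvel': array([ 0.00112995,  0.00091056,  0.00179585, -0.00056433,  0.00070038,
        0.00025197]), 'joint_efforts': array([ 1.96062079e-03, -4.31241846e+01, -2.44218868e+01,  7.18629034e-02,
        5.58485300e-02, -1.37355751e-04]), 'tool_pos': array([ 0.18035677, -0.49261339,  0.22604737]), 'tool_rot': array([-3.14007399e+00, -2.13232848e-04,  3.50815418e-01]), 'contact_force': array([ 0.16271078, -0.14463696, -0.03402529]), 'torque': array([ 0.0024963 , -0.0439671 , -0.06114701]), 'grip_force': 0.0, 'opening': 0.0919063314930049}
scene {'vfov': 54.80378851069414, 'cx': 279.73844830646965, 'cy': 207.92968150024961, 'world_to_cam': array([[ 0.31418154,  0.94935135,  0.00468812, -0.17011055],
       [-0.69243598,  0.22577321,  0.68524366,  0.34001248],
       [ 0.64947854, -0.21853713,  0.72829881, -1.50601726],
       [ 0.        ,  0.        ,  0.        ,  1.        ]])}
top {'vfov': 55.777410913262834, 'cx': 281.3244574947494, 'cy': 210.41694030867495, 'world_to_cam': array([[ 0.0045894 , -0.9999456 ,  0.00936637, -0.01008538],
       [ 0.9936005 ,  0.00561697,  0.11281175, -0.56708316],
       [-0.11285822,  0.00878869,  0.99357223, -1.41724868],
       [ 0.        ,  0.        ,  0.        ,  1.        ]])}
```

View pics/top0.png

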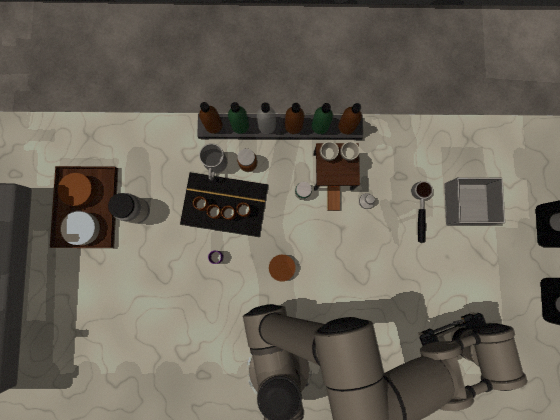

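View pics/scene0.png

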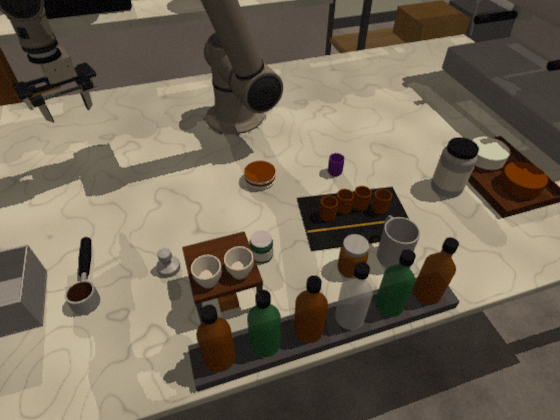

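The top view shows the shelf at (337,165) with the bar's free end at about (334,210). The mat is at (224,205) with cups at (200,203), (213,211), (228,212) and (243,210), the purple look-alike at (216,257), the tamper or tin at (303,190) and (367,200), and the saucers at (283,267). The candidates for the straightedge's free end are:
- the brown tab at (334,205)
- the shelf board at (337,170), also brown
- the tray at (85,205)
- the portafilter handle at (421,225), which is black

I choose the tab at (334,205).

Run:
```python
from h import *
m=camera_model("top")
for n,u,v,z in[("end",334,210,.02),("endtopL",328,191,.02),("shelfFL",315,186,.121),("shelfFR",358,187,.121),("matNL",181,224,.004),("matNR",261,236,.004),("matFL",190,172,.004),("matFR",269,183,.004),("lineL",187,189,.004),("lineR",266,201,.004),("c",200,203,.06),("c",213,211,.06),("c",228,212,.06),("c",243,210,.06),("tamper?",367,200,.05),("tin?",303,190,.07),("saucers",283,267,.04),("purple",216,257,.06)]:
    print(n,ray(m,u,v,z).round(3))
im=cv2.imread("pics/top0.png")[130:280,170:390]
cv2.imwrite("pics/topc.png",cv2.resize(im,None,fx=3.6,fy=3.6,interpolation=cv2.INTER_CUBIC))
w=camera_model("wrist");print(w); print(np.linalg.inv(w["world_to_cam"]).round(3))
```

```text
end [ 0.571 -0.202  0.02 ]
endtopL [ 0.642 -0.18   0.02 ]
shelfFL [ 0.643 -0.122  0.121]
shelfFR [ 0.64  -0.271  0.121]
matNL [0.518 0.364 0.004]
matNR [0.475 0.067 0.004]
matFL [0.714 0.336 0.004]
matFR [0.674 0.039 0.004]
lineL [0.649 0.346 0.004]
lineR [0.605 0.05  0.004]
c [0.589 0.285 0.06 ]
c [0.56  0.237 0.06 ]
c [0.557 0.184 0.06 ]
c [0.565 0.13  0.06 ]
tamper? [ 0.605 -0.317  0.05 ]
tin? [ 0.637 -0.084  0.07 ]
saucers [ 0.363 -0.014  0.04 ]
purple [0.397 0.223 0.06 ]
{'vfov': 61.59959305866337, 'cx': 286.27259638425807, 'cy': 205.46588130515497, 'world_to_cam': array([[ 0.34351187, -0.93914739, -0.00133336, -0.52445094],
       [ 0.90029831,  0.3297055 , -0.28417818,  0.03449403],
       [ 0.26732481,  0.09641816,  0.95877056, -0.3917378 ],
       [ 0.        ,  0.        ,  0.        ,  1.        ]])}
[[ 0.344  0.9    0.267  0.254]
 [-0.939  0.33   0.096 -0.466]
 [-0.001 -0.284  0.959  0.385]
 [ 0.     0.     0.     1.   ]]
```

View pics/topc.png

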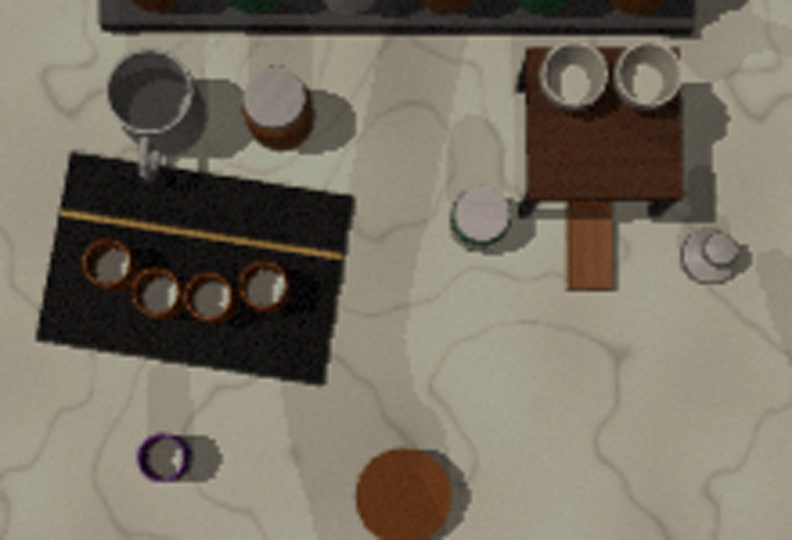

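The crop confirms the choice: the lighter brown tab with the brass edges, at crop (592,245), is the straightedge's free end. The tin is on its left at (482,215) and the tamper on its right at (712,255). The first move is to get the wrist camera above it.

step_arm:
  commands:
    - [1,16,15,4,0,0,-0.2]
    - [1,16,15,4,0,0,-0.2]
    - [1,16,15,4,0,0,-0.2]
    - [1,16,15,4,0,0,-0.2]
    - [1,16,15,4,0,0,-0.2]

```text
time: 0.52
tool_pos: [0.329, -0.3529, 0.2637]
tool_rot: [-3.141, 0.0, 0.15]
contact_force: [1.9, -1.3, -0.2]
opening: 0.0915
grip_force: 0.0
```

step_arm:
  commands:
    - [0.75,14,14.3,2,0,0,-0.15]
    - [0.75,14,14.3,2,0,0,-0.15]
    - [0.75,14,14.3,2,0,0,-0.15]
    - [0.75,14,14.3,2,0,0,-0.15]
    - [0.75,14,14.3,2,0,0,-0.15]

```text
time: 0.93
tool_pos: [0.4692, -0.2095, 0.2837]
tool_rot: [-3.141, 0.0, 0.001]
contact_force: [0.4, -1.0, -0.5]
opening: 0.0693
grip_force: 0.0
```

step_arm:
  commands:
    - [0.75,0,0,0,0,0,0]
    - [0.75,0,0,0,0,0,0]
    - [0.75,0,0,0,0,0,0]
    - [0.75,0,0,0,0,0,0]

```text
time: 1.27
tool_pos: [0.4673, -0.2124, 0.2833]
tool_rot: [-3.141, 0.001, -0.001]
contact_force: [-0.9, 0.3, 0.4]
opening: 0.0686
grip_force: 0.0
```

Run:
```python
from h import *
s=observe();print(s["tool_pos"],s["tool_rot"],s["qpos"])
m=camera_model("wrist");im=read_camera("wrist")[:,:,::-1];cv2.imwrite("pics/w1.png",im)
import pickle;pickle.dump(m,open("w1.pkl","wb"))
print(proj(m,[.571,-.2,.02]))
```

```text
[ 0.46731917 -0.21237608  0.28330016] [-3.14149932e+00  1.05893669e-03 -6.19902293e-04] [-5.75633663e-01  2.82194735e-01  1.45218002e+00 -5.04230336e-04
  1.40815732e+00  9.95864495e-01]
(np.float64(275.54353301820214), np.float64(77.05955782117366))
```

View pics/w1.png

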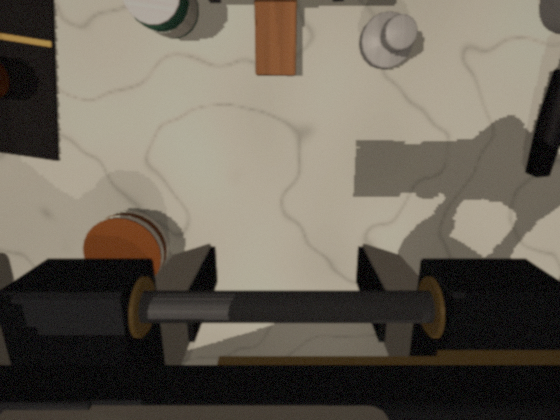

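The wrist view shows the bar's end spanning columns 255-298 at row 75. The tin is at (165,10), the tamper at (390,40) and the saucers at (125,250).

Run:
```python
from h import *
import pickle;m=pickle.load(open("w1.pkl","rb"))
im=cv2.imread("pics/w1.png");h=cv2.cvtColor(im,cv2.COLOR_BGR2HSV)
k=((h[...,0]<20)&(h[...,1]>90)&(h[...,2]>60)).astype(np.uint8);k[110:]=0;k[:,:210]=0;k[:,340:]=0
c=max(cv2.findContours(k,0,2)[0],key=cv2.contourArea)[:,0]
for v in(15,40,65):
    x=c[c[:,1]==v][:,0];print(v,x.min(),x.max(),[ray(m,u,v,.02).round(4) for u in(x.min()-.0,x.max()+1)])
e=c[(c[:,1]>70)&(abs(c[:,0]-277)<14)];print(e[:,1].max(),np.polyfit(e[:,0],e[:,1],1),ray(m,277,np.median(e[:,1])+1,.02),ray(m,277,np.median(e[:,1])+1,.0))
for n,u,v,z in(("tamper",400,33,.07),("tin",158,5,.07)):print(n,ray(m,u,v,z))
```

```text
Traceback (most recent call last):
ValueError: zero-size array to reduction operation minimum which has no identity
```

Run:
```python
from h import *
import pickle;m=pickle.load(open("w1.pkl","rb"))
im=cv2.imread("pics/w1.png");h=cv2.cvtColor(im,cv2.COLOR_BGR2HSV)
k=((h[...,0]<20)&(h[...,1]>90)&(h[...,2]>60)).astype(np.uint8);k[110:]=0;k[:,:210]=0;k[:,340:]=0
for v in(15,40,65):
    x=np.where(k[v])[0];print(v,x.min(),x.max(),[ray(m,u,v,.02).round(4) for u in(x.min(),x.max()+1)])
b=[np.where(k[:,u])[0].max()+1 for u in range(262,294,4)];print(b,ray(m,277,np.median(b),.02),ray(m,277,np.median(b),.0))
for n,u,v,z in(("tamper",400,33,.07),("tin",158,5,.07)):print(n,ray(m,u,v,z))
```

```text
15 255 296 [array([ 0.6339, -0.1785,  0.02  ]), array([ 0.6338, -0.2237,  0.02  ])]
40 255 295 [array([ 0.6092, -0.1778,  0.02  ]), array([ 0.6092, -0.2228,  0.02  ])]
65 256 295 [array([ 0.5837, -0.1783,  0.02  ]), array([ 0.5837, -0.223 ,  0.02  ])]
[np.int64(75), np.int64(75), np.int64(75), np.int64(75), np.int64(75), np.int64(75), np.int64(75), np.int64(75)] [ 0.57317986 -0.20165935  0.02      ] [ 0.57448773 -0.20116238  0.        ]
tamper [ 0.60774933 -0.32141729  0.07      ]
tin [ 0.63193927 -0.09135908  0.07      ]
```

step_arm:
  commands:
    - [0.75,4,0.4,-4,0,0,0]
    - [0.75,8,0.8,-7,0,0,0]
    - [0.75,12.2,1.15,-10,0,0,0]
    - [0.75,12.2,1.15,-14,0,0,0]
    - [0.75,12.2,1.15,-18,0,0,0]
  grip_force: 30

```text
time: 1.73
tool_pos: [0.5893, -0.2018, 0.1237]
tool_rot: [3.14, -0.004, -0.001]
contact_force: [-0.8, 0.6, -0.8]
opening: 0.0688
grip_force: 0.0
```

step_arm:
  commands:
    - [0.75,0,0,-3.5,0,0,0]
    - [0.75,0,0,-6,0,0,0]
    - [0.75,0,0,-6,0,0,0]
    - [0.75,0,0,-6,0,0,0]

```text
time: 2.07
tool_pos: [0.5858, -0.2013, 0.0636]
tool_rot: [-3.14, 0.003, -0.001]
contact_force: [0.2, -0.1, 0.1]
opening: 0.0689
grip_force: 0.0
```

step_arm:
  commands:
    - [0.75,0.2,0,-2.5,0,0,0]
    - [0.75,0.2,0,-4.5,0,0,0]
    - [0.75,0.2,0,-5.5,0,0,0]
    - [0.75,0.2,0,-5.5,0,0,0]
    - [0.75,0.2,0,-5.5,0,0,0]

```text
time: 2.48
tool_pos: [0.5896, -0.2011, 0.0111]
tool_rot: [3.141, -0.002, 0.0]
contact_force: [-0.2, 0.6, 0.7]
opening: 0.0689
grip_force: 0.0
```

step_arm:
  commands:
    - [0.3,0,0,0,0,0,0]
    - [0.3,0,0,0,0,0,0]
    - [0.3,0,0,0,0,0,0]
    - [0.3,0,0,0,0,0,0]
    - [0.3,0,0,0,0,0,0]

```text
time: 2.9
tool_pos: [0.5893, -0.2004, 0.0102]
tool_rot: [3.141, -0.001, 0.001]
contact_force: [0.2, 0.2, 3.5]
opening: 0.0446
grip_force: 30.0
```

step_arm:
  commands:
    - [0.3,-1,0,0,0,0,0]
    - [0.3,-3,0,0,0,0,0]
    - [0.3,-5,0,0,0,0,0]
    - [0.3,-7.5,0,0,0,0,0]
    - [0.3,-10,0,0,0,0,0]

```text
time: 3.32
tool_pos: [0.4895, -0.2007, 0.0102]
tool_rot: [3.14, -0.003, 0.001]
contact_force: [2.1, -1.0, 2.3]
opening: 0.0447
grip_force: 30.0
```

step_arm:
  commands:
    - [0.3,-2.5,0,0,0,0,0]
    - [0.3,-5,0,0,0,0,0]
    - [0.3,-7.5,0,0,0,0,0]
    - [0.3,-9.5,0,0,0,0,0]
    - [0.3,-10.5,0,0,0,0,0]

```text
time: 3.73
tool_pos: [0.3832, -0.2006, 0.0101]
tool_rot: [3.14, -0.002, -0.0]
contact_force: [2.8, 0.1, 2.2]
opening: 0.0444
grip_force: 30.0
```

step_arm:
  commands:
    - [0.3,0,0,0,0,0,0]
    - [0.3,0,0,-0.2,0,0,0]
    - [0.3,0,0,-0.2,0,0,0]

```text
time: 3.98
tool_pos: [0.3829, -0.2004, 0.0091]
tool_rot: [3.141, 0.002, 0.001]
contact_force: [-12.2, 1.3, 28.8]
opening: 0.0447
grip_force: 30.0
```

Run:
```python
from h import *
s=observe();print(s["tool_pos"],s["tool_rot"],s["contact_force"],s["torque"])
cv2.imwrite("pics/top1.png",read_camera("top")[:,:,::-1])
m=camera_model("top")
im=cv2.imread("pics/top1.png");h=cv2.cvtColor(im,cv2.COLOR_BGR2HSV)
cv2.imwrite("pics/top1c.png",cv2.resize(im[150:290,260:400],None,fx=4,fy=4,interpolation=cv2.INTER_CUBIC))
for u,v in((0,0),):pass
```

```text
[ 0.38294285 -0.20043879  0.00907012] [3.14134527e+00 1.69297632e-03 1.22315326e-03] [-12.15471112   1.27986913  28.839103  ] [-0.04269829  2.03037574 -0.1769151 ]
```

View pics/top1c.png

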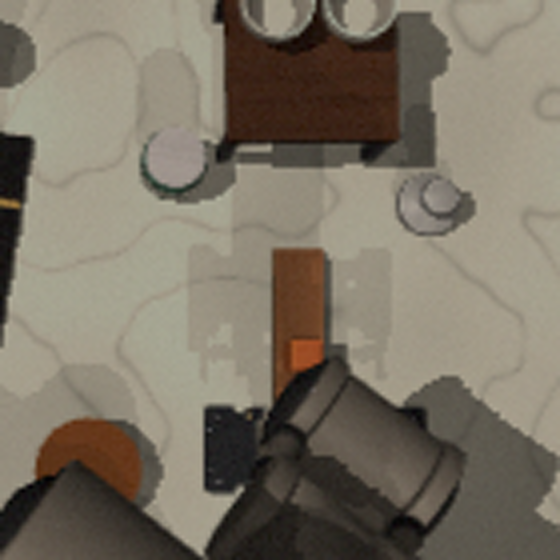

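The bar is fully out, its far end at crop (298,250). The tin, tamper, saucers and shelf have not moved. I'll release, rise and look at the grip.

step_arm:
  commands:
    - [0.3,0,0,0.2,0,0,0]
    - [0.75,0,0,0.2,0,0,0]
    - [0.75,0,0,0.2,0,0,0]
    - [0.75,0,0,0.2,0,0,0]
    - [0.75,0,0,0.2,0,0,0]

```text
time: 4.45
tool_pos: [0.384, -0.2002, 0.0092]
tool_rot: [-3.141, 0.0, 0.001]
contact_force: [0.1, 0.0, -1.0]
opening: 0.0662
grip_force: 0.0
```

step_arm:
  commands:
    - [0.75,0,0,2,0,0,0]
    - [0.75,0,0,6,0,0,0]
    - [0.75,0,0,10,0,0,0]
    - [0.75,0,0,14,0,0,0]
    - [0.75,0,0,18,0,0,0]

```text
time: 4.87
tool_pos: [0.3836, -0.1999, 0.1911]
tool_rot: [-3.141, 0.001, 0.001]
contact_force: [0.7, -0.9, -0.3]
opening: 0.0693
grip_force: 0.0
```

step_arm:
  commands:
    - [0.75,0,0,4,0,0,0]
    - [0.75,0,0,8,0,0,0]
    - [0.75,0,0,8,0,0,0]
    - [0.75,0,0,8,0,0,0]

```text
time: 5.2
tool_pos: [0.3848, -0.2008, 0.2712]
tool_rot: [3.138, -0.004, 0.001]
contact_force: [-0.4, -0.1, -0.3]
opening: 0.0689
grip_force: 0.0
```

```bash
cat > bar.py <<'E'
from h import *
def look(name):
    s=observe();print(s["tool_pos"].round(4),s["tool_rot"].round(3),s["qpos"].round(2))
    m=camera_model("wrist");im=read_camera("wrist")[:,:,::-1].copy();cv2.imwrite(name,im)
    return m,im,cv2.cvtColor(im,cv2.COLOR_BGR2HSV)
E
python3 - <<'E'
from bar import *
m,im,h=look("pics/w2.png")
print("post top expect",proj(m,[.467,-.2,.07]))
k=((h[...,0]<14)&(h[...,1]>190)&(h[...,2]>120)).astype(np.uint8)
n,l,st,ce=cv2.connectedComponentsWithStats(k)
for i in range(1,n):
    if st[i,4]>100:print(st[i],ce[i],ray(m,*ce[i],.07).round(4))
E
```

```text
[ 0.3848 -0.2008  0.2712] [ 3.138e+00 -4.000e-03  1.000e-03] [-0.66  0.13  1.68 -0.    1.33  0.91]
post top expect (np.float64(285.2037144269408), np.float64(97.42908324666361))
```

View pics/w2.png

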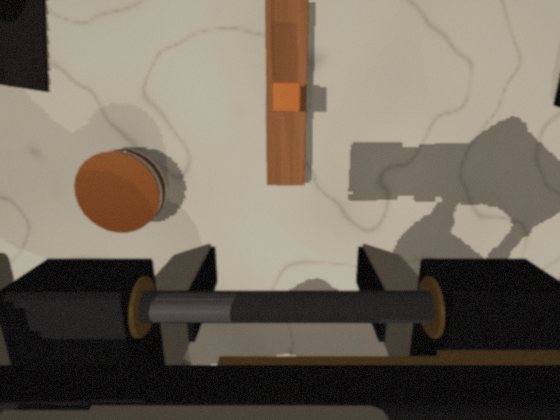

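The orange grip's top is centred at pixel (287,97), which puts it at about (0.468,-0.201); the bar lies straight along x. Next I turn to pinch along the bar's length.

step_arm:
  commands:
    - [0.7,8.3,0,-3,0,0,-0.6]
    - [0.7,8.3,0,-3,0,0,-0.6]
    - [0.7,8.3,0,-3,0,0,-0.6]
    - [0.7,8.3,0,-3,0,0,-0.6]
    - [0.7,8.3,0,-3,0,0,-0.6]

```text
time: 5.67
tool_pos: [0.4665, -0.1994, 0.2359]
tool_rot: [3.141, 0.007, -0.605]
contact_force: [-0.4, 0.1, -0.1]
opening: 0.0643
grip_force: 0.0
```

step_arm:
  commands:
    - [0.7,0,0,-5,0,0,-0.6]
    - [0.7,0,0,-5,0,0,-0.6]
    - [0.7,0,0,-5,0,0,-0.6]
    - [0.7,0,0,-5,0,0,-0.6]
    - [0.7,0,0,-5,0,0,-0.6]

```text
time: 6.08
tool_pos: [0.4657, -0.1995, 0.1866]
tool_rot: [3.138, 0.005, -1.205]
contact_force: [-0.2, -0.1, 0.3]
opening: 0.0643
grip_force: 0.0
```

step_arm:
  commands:
    - [0.7,0,0,-5,0,0,-0.37]
    - [0.7,0,0,-5,0,0,-0.37]
    - [0.7,0,0,-5,0,0,-0.37]
    - [0.7,0,0,-5,0,0,-0.37]
    - [0.7,0,0,-5,0,0,-0.37]

```text
time: 6.5
tool_pos: [0.4662, -0.1998, 0.1378]
tool_rot: [3.139, 0.002, -1.566]
contact_force: [-0.6, 0.9, -0.3]
opening: 0.0643
grip_force: 0.0
```

Run:
```python
from bar import *
m,im,h=look("pics/w3.png")
print("post top expect",proj(m,[.468,-.201,.07]))
k=((h[...,0]<14)&(h[...,1]>200)&(h[...,2]>150)).astype(np.uint8)
n,l,st,ce=cv2.connectedComponentsWithStats(k)
for i in range(1,n):
    if st[i,4]>60:print(st[i],ce[i],ray(m,*ce[i],.07).round(4))
```

```text
[ 0.4662 -0.1998  0.1378] [ 3.139e+00  2.000e-03 -1.566e+00] [-0.56  0.4   1.7  -0.    1.04  2.58]
post top expect (np.float64(285.11611879006597), np.float64(216.96045562439164))
```

step_arm:
  commands:
    - [0.7,0.1,-0.1,-3,0,0,0]
    - [0.7,0.1,-0.1,-6,0,0,0]
    - [0.7,0.1,-0.1,-9,0,0,0]
    - [0.7,0.1,-0.1,-11,0,0,0]
    - [0.7,0.1,-0.1,-11,0,0,0]

```text
time: 6.97
tool_pos: [0.4655, -0.1998, 0.0258]
tool_rot: [3.135, 0.004, -1.566]
contact_force: [-0.8, 1.2, 0.6]
opening: 0.0639
grip_force: 0.0
```

step_arm:
  commands:
    - [0.15,0,0,0,0,0,0]
    - [0.15,0,0,0,0,0,0]
    - [0.15,0,0,0,0,0,0]
    - [0.15,0,0,0,0,0,0]
    - [0.15,0,0,0,0,0,0]
  grip_force: 40

```text
time: 7.38
tool_pos: [0.4686, -0.2016, 0.0305]
tool_rot: [-3.14, -0.001, -1.569]
contact_force: [-0.6, -0.7, 0.1]
opening: 0.0356
grip_force: 0.0
```

step_arm:
  commands:
    - [0.15,0,0,0,0,0,0]
    - [0.15,0,0,0,0,0,0]

```text
time: 7.55
tool_pos: [0.468, -0.2014, 0.0301]
tool_rot: [-3.141, -0.0, -1.569]
contact_force: [-1.3, 0.5, 6.8]
opening: 0.0274
grip_force: 40.0
```

step_arm:
  commands:
    - [0.15,0,0,1,0,0,0]
    - [0.15,0,0,4,0,0,0]
    - [0.15,0,0,8,0,0,0]
    - [0.15,0,0,12,0,0,0]
    - [0.15,0,0,16,0,0,0]

```text
time: 7.97
tool_pos: [0.4673, -0.2009, 0.1914]
tool_rot: [3.141, 0.001, -1.569]
contact_force: [1.9, -1.7, -3.0]
opening: 0.0282
grip_force: 40.0
```

step_arm:
  commands:
    - [0.15,0,3,4,0,0,0.11]
    - [0.15,0,6.5,6,0,0,0.22]
    - [0.15,0,10,6,0,0,0.34]
    - [0.15,0,13.5,6,0,0,0.46]
    - [0.15,0,17,6,0,0,0.58]

```text
time: 8.38
tool_pos: [0.4675, -0.0296, 0.2506]
tool_rot: [-3.14, -0.001, -0.984]
contact_force: [0.6, 0.0, -2.1]
opening: 0.0275
grip_force: 40.0
```

step_arm:
  commands:
    - [0.15,0,3.5,0,0,0,0.12]
    - [0.15,0,7,0,0,0,0.24]
    - [0.15,0,10.5,0,0,0,0.36]
    - [0.15,0,14,0,0,0,0.48]
    - [0.15,0,17.5,0,0,0,0.6]

```text
time: 8.8
tool_pos: [0.4672, 0.1454, 0.2498]
tool_rot: [3.142, 0.0, -0.383]
contact_force: [1.1, 0.2, -1.9]
opening: 0.0278
grip_force: 40.0
```

step_arm:
  commands:
    - [0.15,1,3.5,0,0,0,0.12]
    - [0.15,1,6,0,0,0,0.24]
    - [0.15,1,6,0,0,0,0.24]
    - [0.15,1,6,0,0,0,0.24]
    - [0.15,1,6,0,0,0,0.24]

```text
time: 9.22
tool_pos: [0.4775, 0.2033, 0.2494]
tool_rot: [3.141, 0.001, -0.15]
contact_force: [-0.1, -1.4, -3.5]
opening: 0.0278
grip_force: 40.0
```

Run:
```python
from bar import *
import pickle
m,im,h=look("pics/w4.png");pickle.dump(m,open("w4.pkl","wb"))
```

```text
[0.4775 0.2033 0.2494] [ 3.141e+00  1.000e-03 -1.500e-01] [ 0.26  0.31  1.5  -0.    1.33  1.98]
```

View pics/w4.png

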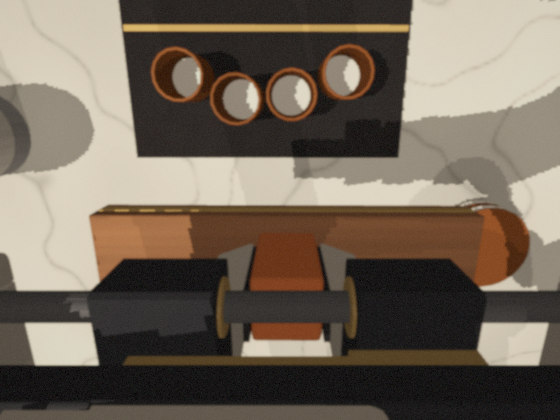

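The wrist view shows the brass line at row 28 (columns 123-410), almost horizontal in the image. The four amber rims are at (177,75), (237,99), (292,94) and (347,72), and the held bar's far edge is at row 210.

```bash
cat > line.py <<'E'
from bar import *
def line(m,h):
    k=((h[...,0]>14)&(h[...,0]<32)&(h[...,1]>80)&(h[...,2]>90)).astype(np.uint8);k[190:]=0
    c=max(cv2.findContours(k,0,1)[0],key=cv2.contourArea)
    k2=np.zeros_like(k);cv2.drawContours(k2,[c],-1,1,-1)
    ys,xs=np.where(k2);print("line px",xs.min(),xs.max(),ys.min(),ys.max())
    p=np.polyfit(xs,ys,1)
    A,B=[ray(m,u+.5,np.polyval(p,u)+.5,.004) for u in(xs.min()-.5,xs.max()+.5)]
    return A,B
def cups(m,h,z=.064):
    k=((h[...,0]<16)&(h[...,1]>100)&(h[...,2]>45)).astype(np.uint8);k[190:]=0
    r=[]
    for c in cv2.findContours(k,0,1)[0]:
        if cv2.contourArea(c)>600:
            (x,y),(a,b),t=cv2.fitEllipse(cv2.convexHull(c));r.append((x+.5,y+.5,a,b))
    return sorted(r)
def frame(A,B):
    d=(A-B)/np.linalg.norm(A-B);return (A+B)/2,np.array([d[1],-d[0],0]),d
E
python3 - <<'E'
from line import *
import pickle
m=pickle.load(open("w4.pkl","rb"));im=cv2.imread("pics/w4.png");h=cv2.cvtColor(im,cv2.COLOR_BGR2HSV)
A,B=line(m,h);o,x,y=frame(A,B);print(A,B,np.linalg.norm(A-B),o,"yaw",np.arctan2(x[1],x[0]))
for c in cups(m,h):
    p=ray(m,c[0],c[1],.064);print(np.round(c,1),p.round(4),"mat",(p-o)@x,(p-o)@y)
t=observe()["tool_pos"];print("tool mat",(t-o)@x,(t-o)@y)
for u,v in((105,212),(280,212),(450,212)):
    p=ray(m,u,v,t[2]-.030+.02);print("bar far edge",(p-o)@x-(t-o)@x,(p-o)@y-(t-o)@y)
E
```

```text
line px 122 409 23 32
[0.6524245  0.34983824 0.004     ] [0.60680691 0.05372811 0.004     ] 0.2996033632399829 [0.6296157  0.20178318 0.004     ] yaw -0.1528544764961011
[234.2  84.3  82.2 173.6] [0.5764 0.2373 0.064 ] mat -0.05796173967692333 0.02704633949746465
[346.8  72.8  55.2  61.1] [0.5708 0.1334 0.064 ] mat -0.04775249397681464 -0.0765535123541567
tool mat -0.15033267447690435 -0.022071810426685174
bar far edge 0.024233548599759624 0.09181028209575463
bar far edge 0.02442641655597136 0.004066281979431419
bar far edge 0.02461390570217223 -0.08123066412386565
```

Run:
```python
from line import *
import pickle
m=pickle.load(open("w4.pkl","rb"));im=cv2.imread("pics/w4.png");h=cv2.cvtColor(im,cv2.COLOR_BGR2HSV)
A,B=line(m,h);o,x,y=frame(A,B)
for u,v in((177,75),(237,99),(292,94.5),(347.3,72.8),(237,125),(292,121)):
    p=ray(m,u,v,.064);print(u,v,"mat",((p-o)@x).round(4),((p-o)@y).round(4))
t=observe()["tool_pos"]
for X in(-.125,-.0475):
    g=o+x*X; print(X,"tool xy",g.round(4),"shift cm",((g-t)*100).round(2))
```

```text
line px 122 409 23 32
177 75 mat -0.05 0.0791
237 99 mat -0.071 0.0249
292 94.5 mat -0.0668 -0.0265
347.3 72.8 mat -0.0477 -0.077
237 125 mat -0.0947 0.0258
292 121 mat -0.0909 -0.0266
-0.125 tool xy [0.5061 0.2208 0.004 ] shift cm [  2.84   1.8  -24.55]
-0.0475 tool xy [0.5827 0.209  0.004 ] shift cm [ 10.5    0.62 -24.55]
```

step_arm:
  commands:
    - [0.15,1.4,0.9,-3,0,0,0]
    - [0.15,2.8,1.8,-6,0,0,0]
    - [0.15,2.8,1.8,-10,0,0,0]
    - [0.15,2.8,1.8,-14,0,0,0]
    - [0.15,2.8,1.8,-17,0,0,0]

```text
time: 9.68
tool_pos: [0.5049, 0.2199, 0.0767]
tool_rot: [3.14, 0.003, -0.152]
contact_force: [-0.2, 0.1, -2.9]
opening: 0.0277
grip_force: 40.0
```

step_arm:
  commands:
    - [0.15,0,0,-2,0,0,0]
    - [0.15,0,0,-4,0,0,0]
    - [0.15,0,0,-4.2,0,0,0]
    - [0.15,0,0,-4.2,0,0,0]

```text
time: 10.02
tool_pos: [0.5058, 0.2205, 0.0371]
tool_rot: [3.141, 0.002, -0.151]
contact_force: [-0.2, -0.2, -2.5]
opening: 0.0279
grip_force: 40.0
```

step_arm:
  commands:
    - [0.15,0,0,-0.2,0,0,0]
    - [0.15,0,0,-0.2,0,0,0]

```text
time: 10.18
tool_pos: [0.5067, 0.2215, 0.0366]
tool_rot: [-3.141, -0.002, -0.15]
contact_force: [0.4, 0.4, -1.7]
opening: 0.0279
grip_force: 40.0
```

Run:
```python
from line import *
m,im,h=look("pics/w5.png")
A,B=line(m,h);o,x,y=frame(A,B);print(o,"yaw",np.arctan2(x[1],x[0]))
o4=np.array([0.6296,0.2018,.004]);y=np.array([.1523,.9883,0]);x=np.array([.9883,-.1523,0])
t=observe();print(t["contact_force"]);t=t["tool_pos"];print("tool mat",(t-o4)@x,(t-o4)@y)
```

```text
[0.5067 0.2215 0.0366] [-3.141e+00 -2.000e-03 -1.500e-01] [ 0.27  0.61  1.67 -0.    0.86  1.99]
line px 0 559 0 8
[0.628925   0.20660858 0.004     ] yaw -0.1515189824248495
[-0.39016114 -0.3821069  -1.28229546]
tool mat -0.1245115345965049 0.0008475815639399821
```

View pics/w5.png

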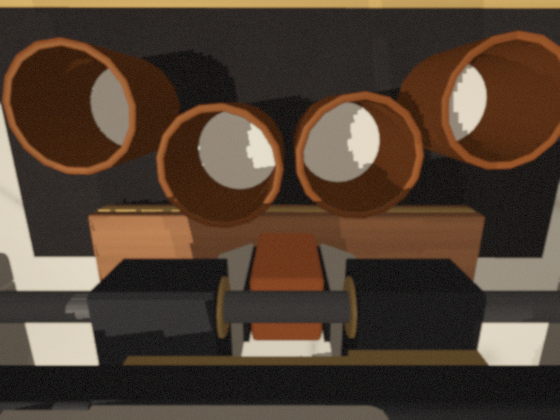

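step_arm:
  commands:
    - [0.15,0.5,-0.1,0,0,0,0]
    - [0.15,1.0,-0.15,0,0,0,0]
    - [0.15,1.5,-0.25,0,0,0,0]
    - [0.15,2.0,-0.3,0,0,0,0]
    - [0.15,2.5,-0.4,0,0,0,0]

```text
time: 10.65
tool_pos: [0.5312, 0.2178, 0.0355]
tool_rot: [3.141, 0.001, -0.149]
contact_force: [-3.2, 0.4, -0.6]
opening: 0.0279
grip_force: 40.0
```

step_arm:
  commands:
    - [0.15,0.5,-0.1,0,0,0,0]
    - [0.15,1.0,-0.15,0,0,0,0]
    - [0.15,1.5,-0.25,0,0,0,0]
    - [0.15,2.0,-0.3,0,0,0,0]
    - [0.15,2.5,-0.4,0,0,0,0]

```text
time: 11.07
tool_pos: [0.5553, 0.2137, 0.0351]
tool_rot: [3.141, 0.003, -0.149]
contact_force: [-5.7, 2.0, 1.6]
opening: 0.0277
grip_force: 40.0
```

step_arm:
  commands:
    - [0.15,0.5,-0.1,0,0,0,0]
    - [0.15,1.0,-0.15,0,0,0,0]
    - [0.15,1.3,-0.2,0,0,0,0]
    - [0.15,1.6,-0.25,0,0,0,0]
    - [0.15,1.8,-0.3,0,0,0,0]

```text
time: 11.48
tool_pos: [0.5736, 0.2107, 0.0351]
tool_rot: [3.141, 0.002, -0.149]
contact_force: [-5.7, 1.6, 1.2]
opening: 0.0281
grip_force: 40.0
```

step_arm:
  commands:
    - [0.15,0.1,0,0,0,0,0]
    - [0.15,0.2,0,0,0,0,0]
    - [0.15,0.2,0,0,0,0,0]
    - [0.15,0.2,0,0,0,0,0]

```text
time: 11.82
tool_pos: [0.5755, 0.2106, 0.0351]
tool_rot: [3.141, 0.001, -0.149]
contact_force: [-4.7, 0.6, -1.7]
opening: 0.0277
grip_force: 40.0
```

Run:
```python
from line import *
m,im,h=look("pics/w6.png")
o4=np.array([0.6296,0.2018,.004]);y=np.array([.1523,.9883,0]);x=np.array([.9883,-.1523,0])
t=observe();print(t["contact_force"]);t=t["tool_pos"];print("tool mat",(t-o4)@x,(t-o4)@y)
for X in(-.005,.005):print([np.round(proj(m,o4+x*X+y*Y)) for Y in(-.1,0,.1)])
```

```text
[0.5755 0.2106 0.0351] [ 3.141e+00  1.000e-03 -1.490e-01] [ 0.23  0.7   1.49 -0.    0.96  1.95]
[-5.5212083   0.70137215 -0.22805263]
tool mat -0.05479951392618369 0.00041008678427700075
[array([474., 156.]), array([288., 156.]), array([103., 155.])]
[array([477., 137.]), array([288., 137.]), array([100., 136.])]
```

View pics/w6.png

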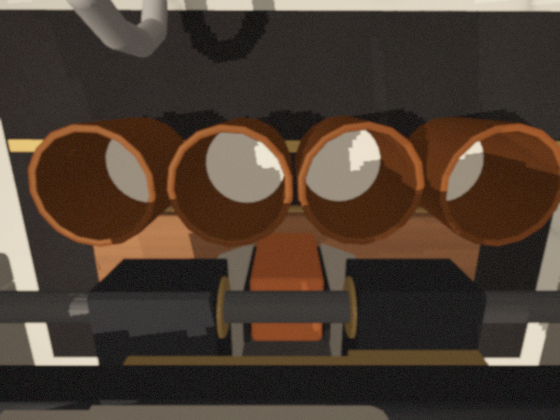

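The cups stand upright in one row with rims centred near row 184. The visible brass line is at row 146, as predicted. Next: how much of the push is left.

Run:
```python
from line import *
m=camera_model("wrist");im=cv2.imread("pics/w6.png");h=cv2.cvtColor(im,cv2.COLOR_BGR2HSV)
o=np.array([0.6296,0.2018,.004]);y=np.array([.1523,.9883,0]);x=np.array([.9883,-.1523,0])
k=((h[...,0]>16)&(h[...,0]<32)&(h[...,1]>90)&(h[...,2]>110));
ys,xs=np.where(k[130:160,8:34]);print("line row left",ys.mean()+130.5,((ray(m,21,ys.mean()+130.5,.004)-o)@x))
for n,u in(("3",92.5),("2",230.5),("1",361),("0",503)):
    rows=[]
    for v in(125,184.5,245):
        p=ray(m,u,v,.064);rows.append((((p-o)@x).round(4),((p-o)@y).round(4)))
    print(n,rows)
```

```text
line row left 145.8549295774648 -0.0002793130106201502
3 [(np.float64(0.0148), np.float64(0.0708)), (np.float64(-0.0072), np.float64(0.0741)), (np.float64(-0.0318), np.float64(0.0779))]
2 [(np.float64(0.0149), np.float64(0.0212)), (np.float64(-0.007), np.float64(0.0221)), (np.float64(-0.0316), np.float64(0.0232))]
1 [(np.float64(0.0151), np.float64(-0.0257)), (np.float64(-0.0068), np.float64(-0.0271)), (np.float64(-0.0314), np.float64(-0.0287))]
0 [(np.float64(0.0153), np.float64(-0.0767)), (np.float64(-0.0066), np.float64(-0.0806)), (np.float64(-0.0313), np.float64(-0.0851))]
```

step_arm:
  commands:
    - [0.15,0.2,-0.03,0,0,0,0]
    - [0.15,0.4,-0.06,0,0,0,0]
    - [0.15,0.6,-0.09,0,0,0,0]
    - [0.15,0.75,-0.11,0,0,0,0]
    - [0.15,0.82,-0.13,0,0,0,0]

```text
time: 12.28
tool_pos: [0.5845, 0.2093, 0.0351]
tool_rot: [3.141, -0.0, -0.149]
contact_force: [-2.6, 0.7, -3.0]
opening: 0.0278
grip_force: 40.0
```

step_arm:
  commands:
    - [0.15,0,0,0,0,0,0]
    - [0.15,0,0,0,0,0,0]
    - [0.15,0,0,0,0,0,0]
    - [0.15,0,0,0,0,0,0]

```text
time: 12.62
tool_pos: [0.5845, 0.2093, 0.0355]
tool_rot: [-3.142, -0.001, -0.149]
contact_force: [-1.2, 0.3, -3.6]
opening: 0.0276
grip_force: 40.0
```

```bash
cat > chk.py <<'E'
from line import *
import sys
m,im,h=look(sys.argv[1])
o=np.array([0.6296,0.2018,.004]);y=np.array([.1523,.9883,0]);x=np.array([.9883,-.1523,0])
t=observe()["tool_pos"];print("tool mat",(t-o)@x,(t-o)@y)
k=((h[...,0]>16)&(h[...,0]<32)&(h[...,1]>90)&(h[...,2]>110))
v0=int(proj(m,o)[1]);s=k[v0-14:v0+14,5:30];ys,_=np.where(s)
if len(ys):print("line",len(ys),(ray(m,17,ys.mean()+.5+v0-14,.004)-o)@x)
for Y in(.0741,.0221,-.0271,-.0806):
    c=o+y*Y+[0,0,.06];u,v=proj(m,c)
    g=np.array(im[:,:,2],int)-im[:,:,0]   # rim is the brightest orange
    e=[]
    for sgn,r in((1,range(40,80)),(-1,range(40,80))):
        best=[g[int(v+sgn*q),max(0,min(559,int(u)-3)):min(559,int(u)+4)].mean() for q in r]
        far=[q for q,b in zip(r,best) if b>.6*max(best)][-1]
        e.append(v+sgn*(far+.5))
    p=[(ray(m,u,w,.064)-o)@x for w in e];print("cup y",Y,np.round(p,4),"centre",np.mean(p).round(4))
E
python3 chk.py pics/w7.png
```

```text
[0.5845 0.2093 0.0355] [-3.142e+00 -1.000e-03 -1.490e-01] [ 0.22  0.71  1.46 -0.    0.97  1.94]
tool mat -0.04569039204400388 0.0005896292459715923
line 218 -0.00011785589430314779
cup y 0.0741 [-0.0262  0.024 ] centre -0.0011
cup y 0.0221 [-0.0249  0.0243] centre -0.0003
cup y -0.0271 [-0.0289  0.0254] centre -0.0017
cup y -0.0806 [-0.0228  0.0247] centre 0.0009
```

step_arm:
  commands:
    - [0.15,-0.4,0.06,0,0,0,0]
    - [0.15,-0.8,0.12,0,0,0,0]
    - [0.15,-1.2,0.18,0,0,0,0]
    - [0.15,-1.2,0.18,-0.1,0,0,0]
    - [0.15,-1.2,0.18,-0.15,0,0,0]

```text
time: 13.08
tool_pos: [0.572, 0.2114, 0.0341]
tool_rot: [-3.142, -0.0, -0.149]
contact_force: [-1.4, 1.3, 6.0]
opening: 0.0275
grip_force: 40.0
```

step_arm:
  commands:
    - [0.15,0,0,0,0,0,0]
    - [0.15,0,0,0,0,0,0]

```text
time: 13.25
tool_pos: [0.5722, 0.2113, 0.0341]
tool_rot: [-3.142, -0.0, -0.149]
contact_force: [-1.4, 0.3, 0.2]
opening: 0.0277
grip_force: 40.0
```

step_arm:
  commands:
    - [0.5,0,0,0,0,0,0]
    - [0.5,0,0,0,0,0,0]
    - [0.5,0,0,0,0,0,0]
    - [0.5,0,0,0,0,0,0]
    - [0.5,0,0,0,0,0,0]

```text
time: 13.67
tool_pos: [0.5723, 0.2112, 0.034]
tool_rot: [-3.142, -0.0, -0.149]
contact_force: [0.4, -0.7, -0.4]
opening: 0.0458
grip_force: 0.0
```

step_arm:
  commands:
    - [0.5,0,0,1,0,0,0]
    - [0.5,0,0,3,0,0,0]
    - [0.5,0,0,6,0,0,0]
    - [0.5,0,0,10,0,0,0]
    - [0.5,0,0,14,0,0,0]

```text
time: 14.08
tool_pos: [0.5715, 0.211, 0.1756]
tool_rot: [3.141, 0.001, -0.149]
contact_force: [1.1, 1.3, 0.1]
opening: 0.0463
grip_force: 0.0
```

step_arm:
  commands:
    - [0.5,-4,0,4,0,0,0]
    - [0.5,-8,0,8,0,0,0]
    - [0.5,-8,0,8,0,0,0]
    - [0.5,-8,0,8,0,0,0]

```text
time: 14.42
tool_pos: [0.4908, 0.212, 0.2602]
tool_rot: [-3.138, -0.008, -0.148]
contact_force: [1.3, 0.2, 0.7]
opening: 0.046
grip_force: 0.0
```

Run:
```python
from line import *
import pickle
m,im,h=look("pics/w8.png");pickle.dump(m,open("w8.pkl","wb"))
```

```text
[0.4908 0.212  0.2602] [-3.138 -0.008 -0.148] [0.26 0.33 1.45 0.   1.36 1.98]
```

View pics/w8.png

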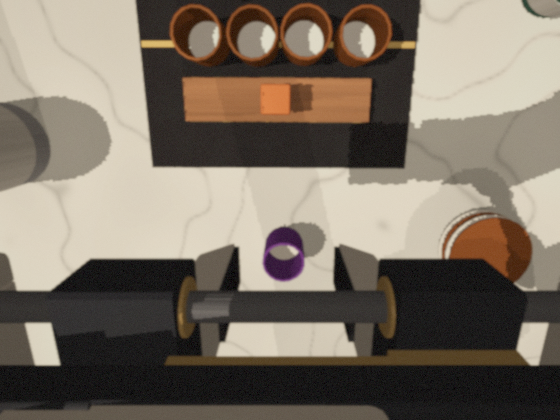

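The cups are upright in a row on the line (row 44), with rims at row ~33 because of their height. The bar lies flat at (277,100) and the purple cup at (284,255) is untouched. A last check on the numbers:

Run:
```python
from line import *
import pickle
m=pickle.load(open("w8.pkl","rb"));im=cv2.imread("pics/w8.png");h=cv2.cvtColor(im,cv2.COLOR_BGR2HSV)
k=((h[...,0]>15)&(h[...,0]<32)&(h[...,1]>80)&(h[...,2]>90));
P=[]
for a,b in((143,168),(394,413)):
    ys,_=np.where(k[36:54,a:b]);P.append(ray(m,(a+b)/2,ys.mean()+36.5,.004));print(ys.mean()+36.5)
A,B=P;d=(A-B)/np.linalg.norm(A-B);x=np.array([d[1],-d[0],0])
print(A,B)
k=((h[...,0]<16)&(h[...,1]>90)&(h[...,2]>85)).astype(np.uint8)
for u in(196,252,305,363):
    s=[]
    for uu in range(u-4,u+5):
        r=np.where(k[:66,uu])[0];s.append((r.min(),r.max()+1))
    s=np.median(s,0);p=[(ray(m,u,v,.064)-A)@x for v in s];print(u,s,np.round(p,4),np.mean(p).round(4))
```

```text
44.0
44.95
[0.64970105 0.33333941 0.004     ] [0.60897084 0.06751779 0.004     ]
196 [ 4. 62.] [ 0.0244 -0.0244] 0.0
252 [ 4. 61.] [ 0.0245 -0.0233] 0.0006
305 [ 3. 61.] [ 0.0255 -0.0231] 0.0012
363 [ 4. 62.] [ 0.0248 -0.0238] 0.0005
```

All four cups are within about 1 mm of the line, so I'm handing in.

```bash
python3 -c "
from cell import *
print(hand_in())"
```

```text
the job is handed in; nothing more can be done
None
```

The job is done and handed in at about 14.5 s of the 61 s: I drew the straightedge out by its free end, set it down and let go, then used it by its grip to push the four amber cups upright into one row, about 1 mm or less off the brass line in the last picture. I left the straightedge flat on the mat about 12 mm behind the cups and touched nothing else that I could see.

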